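Complete a hexagonal load in a round wash basket

TASK

The round wash basket is only part loaded: four short bosses stand in it, one in the middle and three spaced round it. Take the three tall sleeves that stand on the open bench and lower them gently (do not drop them in) upright into the spaces round the middle boss, so that all seven parts finally stand upright on the basket's floor, six packed in a ring round the middle one. The bosses may shift a little to make room but must stay in the basket and not be tipped over, nor may a sleeve; leave the other parts on the bench where they are.

Things in the scene. Friction and masses are not known exactly. Their poses are not given: they have to be found in the camera images.
- basket: Open round wire wash basket of steel, fixed to the bench, with two short loop handles on opposite sides along its x axis (reaching 75 mm from its centre, tops 31.5 mm up). Inner diameter 108 mm, outer 115 mm; the floor is a flat plate with its top 4 mm above the bench, the plain wall reaches 34 mm above the bench. It has no holes or pockets for the parts. Origin: centre of its underside, on the bench; z up.
- sleeve_a_centre (a point): One of three alike plain bored sleeves of pale machined metal, round, 28 mm diameter and 66 mm tall, about 0.16 to 0.33 kg, starting upright on the open bench. The point is its centre, half-way up (33 mm above its foot); z is its axis, up. The edge of its foot is sharp. Its outside is plain: it may be gripped anywhere round it.
- sleeve_b_centre (a point): One of three alike plain bored sleeves of pale machined metal, round, 28 mm diameter and 66 mm tall, about 0.16 to 0.33 kg, starting upright on the open bench. The point is its centre, half-way up (33 mm above its foot); z is its axis, up. The edge of its foot is sharp. Its outside is plain: it may be gripped anywhere round it.
- sleeve_c_centre (a point): One of three alike plain bored sleeves of pale machined metal, round, 28 mm diameter and 66 mm tall, about 0.16 to 0.33 kg, starting upright on the open bench. The point is its centre, half-way up (33 mm above its foot); z is its axis, up. The edge of its foot is sharp. Its outside is plain: it may be gripped anywhere round it.
- boss_a_centre (a point): One of three loose outer bosses in the basket, 0.19 kg, about 35 mm from its centre, 120 degrees apart (uneven by up to 13): stepped round part, 34 mm diameter, narrower plain neck at the top, 40 mm tall (top 44 mm above the bench; a sleeve in the basket stands 26 mm higher). Slides aside when nudged. The point is its centre, 20 mm above its foot; z is its axis, up.
- boss_b_centre (a point): One of three loose outer bosses in the basket, 0.19 kg, about 35 mm from its centre, 120 degrees apart (uneven by up to 13): stepped round part, 34 mm diameter, narrower plain neck at the top, 40 mm tall (top 44 mm above the bench; a sleeve in the basket stands 26 mm higher). Slides aside when nudged. The point is its centre, 20 mm above its foot; z is its axis, up.
- boss_c_centre (a point): One of three loose outer bosses in the basket, 0.19 kg, about 35 mm from its centre, 120 degrees apart (uneven by up to 13): stepped round part, 34 mm diameter, narrower plain neck at the top, 40 mm tall (top 44 mm above the bench; a sleeve in the basket stands 26 mm higher). Slides aside when nudged. The point is its centre, 20 mm above its foot; z is its axis, up.
- boss_mid_centre (a point): The middle boss, the same part as the outer ones (34 mm diameter, 40 mm tall), loose, standing within 1 mm of the centre of the basket. The point is its centre, half-way up; z is its axis, up.
- flanged_body_centre (a point): Bystander to be left alone: loose flanged body with an upright tube, 30 mm wide, 36 mm tall, standing on the bench. The point is its centre, half-way up.
- round_nut_centre (a point): Bystander to be left alone: loose barrel-shaped nut, 24 mm wide, 16 mm tall, standing on the bench. The point is its centre, half-way up.
- cap_near_centre (a point): Bystander to be left alone: loose short turned cap, 20 mm diameter, 30 mm tall, the nearer of two to the robot, standing on the bench. The point is its centre, half-way up.
- cap_far_centre (a point): Bystander to be left alone: loose short turned cap, 20 mm diameter, 30 mm tall, the farther of two from the robot, standing on the bench. The point is its centre, half-way up.
There are look-alikes about, which are no part of the job. Leave any black look-alike of the part that bears sleeve_c_centre alone.

How it is judged:
At the end, for the whole second after the job is handed in: All seven stand on the basket floor within 0.12 rad of upright: sleeve centres 33-41 mm above the basket underside and 24-44 mm from its axis, boss centres 20-28 mm up, the middle boss within 15 mm of the axis, the other bosses within 42 mm (horizontal distance between sleeve_a_centre and basket between 0.024 and 0.044 m and z of sleeve_a_centre in the frame of basket between 0.033 and 0.041 m and angle between each of sleeve_a_centre, sleeve_b_centre, sleeve_c_centre, boss_a_centre, boss_b_centre, boss_c_centre, boss_mid_centre's own z axis and vertical below 0.12 rad and horizontal distance between sleeve_b_centre and basket between 0.024 and 0.044 m and z of sleeve_b_centre in the frame of basket between 0.033 and 0.041 m and horizontal distance between sleeve_c_centre and basket between 0.024 and 0.044 m and z of sleeve_c_centre in the frame of basket between 0.033 and 0.041 m and horizontal distance between each of boss_a_centre, boss_b_centre, boss_c_centre and basket below 0.042 m and z of boss_a_centre in the frame of basket between 0.02 and 0.028 m and z of boss_b_centre in the frame of basket between 0.02 and 0.028 m and z of boss_c_centre in the frame of basket between 0.02 and 0.028 m and horizontal distance between boss_mid_centre and basket below 0.015 m and z of boss_mid_centre in the frame of basket between 0.02 and 0.028 m); the robot touches nothing.
It fails at once if a boss or sleeve is tipped over (beyond 30 degrees) (angle between any of sleeve_a_centre, sleeve_b_centre, sleeve_c_centre, boss_a_centre, boss_b_centre, boss_c_centre, boss_mid_centre's own z axis and vertical above 0.52 rad).
It fails at once if a boss is lifted out of the basket (raised more than 25 mm) (z of any of boss_a_centre, boss_b_centre, boss_c_centre, boss_mid_centre in the frame of basket above 0.049 m).
It fails at once if a sleeve is dropped or thrust into the basket (faster than 0.5 m/s while over it and less than 30 mm above where it will stand) ((horizontal distance between sleeve_a_centre and basket below 0.05 m and height (world z) of sleeve_a_centre below 0.067 m and linear speed of sleeve_a above 0.5 m/s) or (horizontal distance between sleeve_b_centre and basket below 0.05 m and height (world z) of sleeve_b_centre below 0.067 m and linear speed of sleeve_b above 0.5 m/s) or (horizontal distance between sleeve_c_centre and basket below 0.05 m and height (world z) of sleeve_c_centre below 0.067 m and linear speed of sleeve_c above 0.5 m/s)).
It fails at once if another loose part on the bench (flanged body, round nut, two caps) is moved more than 15 mm (distance of any of flanged_body_centre, round_nut_centre, cap_near_centre, cap_far_centre from where it was at the start of the episode above 0.015 m).
It also fails if it takes over 64 s, if anything falls off the work surface, if the arm or the gripper's body presses on something with over 40 N, if the wrist force passes 120 N, or if a joint passes its speed limit or range.

ROBOT

A 7-joint arm with a two-finger parallel gripper is mounted at the origin on a cart in front of the work surface, level with it; the furniture and walls round the work are solid. World frame = base frame: x ahead of the robot, y to its left, z up, the work surface at z = 0. Lengths are in m, angles in rad, forces in N, time in s.
With the tool pointing down it reaches from about 0.35 to 0.9 m from the base axis. Payload 8.1 kg.
Tool frame: the origin (TCP) lies at the very end of the fingers, on their centre line; the grasp point (between the pads) lies 19 mm behind it (grasp_offset is the distance from the TCP to the grasp point, in m); z points along the fingers, y is the line along which they close (so a half turn about z gives the same grasp; the last joint's range is limited). The gripper opens to 92 mm and grips with 3 to 60 N. Pads are 19 mm wide; open, the fingers measure 130 mm over their backs; the gripper's body (75 mm by 190 mm) begins 47 mm behind the grasp point.
Start: joints at [-0.103, 0.434, 0.025, 1.573, -0.012, 1.134, -0.075], TCP at [0.625, -0, 0.227] pointing down, gripper open.
Joint ranges: [-2.62, 2.62], [-0.44, 2.09], [-1.27, 1.32], [0.08, 2.57], [-1.32, 4.46], [0.12, 2], [-2.74, 2.74]. Speed limits (rad/s): [2.22, 2.22, 3.01, 3.01, 3.14, 3.14, 3.14].

INTERFACE

Orientations are given as a rotation vector (axis times angle).
In Python, from cell import observe, get_image, camera_params, sign_off, silhouettes, grasp_offset gives the robot as it stands. The module is installed in compiled form; this text tells all that it offers.
- The arm moves only by the tool jog_arm, never from a script. Its argument "motion" is a list that holds one entry, the list of rows, each a list of 7 numbers: the shift along the tool's x, y, z in m, then the turn, a rotation vector about the tool's x, y, z in rad, then the closure, from -1 (fully open) to 1 (shut), so that 0 is half open. In form: [[[dx, dy, dz, wx, wy, wz, hand], ...]]. A call has 1 to 10 rows; each row is the pose to reach, as a shift and turn from the pose commanded when the call began, along the tool's axes at that moment; what a row does not reach only later rows make up. A row lasts 1/12 s, in which the tool goes at most 41.7 mm and 7.16 degrees, less where a joint would pass 70% of its speed; a pose out of reach is approached as far as the arm can. A call with a gripper value outside its range is refused whole. The fingers move at their own pace and stop on an object; "force" is the grip in N (left out, the last holds). Time passes only in rows, so rows that repeat a pose let the fingers close. It gives the time, the measured TCP pose, the force, the opening and the grip force at its end, in the units of the state.
- observe(): the state, without advancing time (a new reading comes with each control period).
- get_image(name): name is "scene" or "side" or "wrist"; returns the picture (400x640x3 uint8, red, green, blue); there is no depth.
- camera_params(name): a dict with "vertical_fov" (degrees; the focal length in pixels is half the picture's height over the tangent of half this angle, whatever the lens; pixels are square), "cx", "cy" (the principal point, pixels), "dist_coeffs" ([k1, k2, p1, p2, k3] as OpenCV has them; the pictures are not rectified), "T" (4x4, takes a point from camera to world coordinates). Camera axes: x right, y down, z forward; pixel columns grow to the right and rows downward; lengths in m; the calibration is good to about 2 mm. A picture is of the moment at which its call begins: read the wrist's pose just before it. camera_params takes no time and is no camera call; for the wrist camera it gives the pose at the moment of the call.
- sign_off(): hands the job in; it is judged then, once.
Trained networks look in the newest picture that a camera, given by its name, has taken for a name from the list of things; names that differ only in an ending like _2 or _b are one class to them, and where a whole thing is asked for, a point or a joint stands for the part that bears it (a point fixed in the world has none). Each returns a list of dicts, best first, with "p" (0 to 1); they miss things now and then, are a little off and sometimes report something else, mostly with a low value. They report only what shows in the picture. A call takes as long as a camera call. They do not tell look-alikes from the thing itself.
- silhouettes(query, camera): "mask" (400x640 bool, what is visible of it) and "pixel" ([column, row] in pixels, amid what is visible of it).
The state is a dict: "clock": time; "joints": joint angles; "dq": joint speeds; "joint_efforts": joint torques, N m; "position": TCP position; "ee_rot": TCP orientation; "force": force on the tool from outside, world axes, zero at the start; "ft_torque": the same for the moment, N m; "width": opening from 0.0 (shut) to 1.0 (fully open); "gripper_force": force on a finger pad.
Only numpy, scipy, OpenCV 4.12 (cv2) and the standard library are available. Lean on these libraries where they do the work, as an engineer would, in place of code of your own. Each camera call takes 0.05 s, during which the arm holds its last target. There are 200 camera calls.

## Working session

There is one attempt and no reset: what is moved stays moved. The work goes in short steps, Python scripts to look and compute and a tool call to move; the robot and the scene stay as the last step left them, time stands still between calls to the robot, and variables do not carry over. Pictures are saved under pics/ and viewed, at most 10 in all, crops included, and the job is handed in when it is done.

Besides the shell and the picture viewer there is one more tool, called after "Request:" as a command line: name --argument value ..., lists and objects as JSON in quotes. jog_arm: Moves the arm, as the interface text tells. Its arguments: {"type":"object","properties":{"motion":{"type":"array"},"force":{"type":"number"}},"required":["motion"]}

```bash
mkdir -p pics; cat > h.py <<'E'
import numpy as np, cv2
from cell import *
def K(c):
    p=camera_params(c); f=200/np.tan(np.radians(p["vertical_fov"])/2)
    return np.array([[f,0,p["cx"]],[0,f,p["cy"]],[0,0,1]]),np.array(p["dist_coeffs"],float),np.array(p["T"])
def toplane(c,px,z,P=None):
    k,d,T=P or K(c)
    u=cv2.undistortPoints(np.array(px,float).reshape(-1,1,2),k,d).reshape(-1,2)
    r=np.c_[u,np.ones(len(u))]@T[:3,:3].T
    return T[:3,3]+r*((z-T[2,3])/r[:,2])[:,None]
def proj(c,X,P=None):
    k,d,T=P or K(c); Ti=np.linalg.inv(T)
    return cv2.projectPoints(np.array(X,float).reshape(-1,1,3),cv2.Rodrigues(Ti[:3,:3])[0],Ti[:3,3],k,d)[0].reshape(-1,2)
def save(c,n):
    im=get_image(c); cv2.imwrite(f"pics/{n}.png",im[:,:,::-1]); return im
E
python3 - <<'E'
from h import *
s=observe();print(s["clock"],s["position"],s["ee_rot"],grasp_offset)
a=[save(c,c) for c in("scene","side","wrist")]
cv2.imwrite("pics/m.png",cv2.resize(np.vstack([np.hstack(a[:2]),np.hstack([a[2],a[2]*0])])[:,:,::-1],(800,500)))
for c in("scene","side","wrist"):
    print(c,camera_params(c)["T"][:3,3] if 1 else 0)
    for q in("sleeve_a_centre","boss_a_centre","basket","flanged_body_centre","round_nut_centre","cap_near_centre"):
        for r in silhouettes(q,c):
            if r["p"]>.2:
                m=np.array(r["mask"]);ys,xs=np.where(m);print(q,round(r["p"],2),r["pixel"],xs.min(),xs.max(),ys.min(),ys.max())
E
```

```text
0.0 [ 6.24487104e-01 -6.45557025e-05  2.25946009e-01] [-2.22077472e+00 -2.22066468e+00  1.89256278e-03] 0.0188
scene [ 0.08899986 -1.00474408  0.4966764 ]
sleeve_a_centre 0.94 [336.3, 240.1] 328 344 222 263
sleeve_a_centre 0.35 [418.1, 259.7] 414 425 247 267
boss_a_centre 0.45 [355.1, 168.4] 351 362 166 175
basket 0.87 [359.1, 192.3] 330 385 168 205
round_nut_centre 0.48 [264.7, 231.5] 258 270 222 234
cap_near_centre 0.52 [394.8, 257.8] 389 401 247 266
side [0.0398735  0.34157501 0.56870737]
sleeve_a_centre 0.76 [369.3, 186.6] 363 378 171 205
sleeve_a_centre 0.46 [309.5, 163.9] 304 318 149 181
boss_a_centre 0.8 [224.6, 216.1] 217 236 209 228
basket 0.61 [233.9, 212.2] 204 284 194 239
flanged_body_centre 0.68 [387.3, 218.5] 382 396 206 227
round_nut_centre 0.72 [370.0, 248.3] 365 377 242 255
cap_near_centre 0.63 [349.6, 171.1] 345 354 164 179
wrist [0.62535485 0.06965454 0.38510515]
boss_a_centre 0.76 [310.6, 299.3] 298 321 289 308
basket 0.77 [320.0, 302.8] 256 339 289 319
```

View pics/m.png

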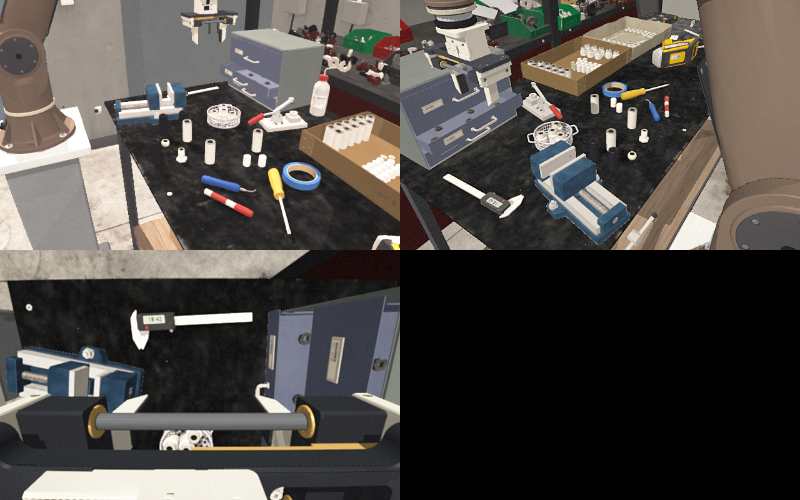

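```bash
python3 - <<'E'
import cv2,numpy as np
a=cv2.imread("pics/scene.png")[150:290,240:440];b=cv2.imread("pics/side.png")[130:270,200:400]
f=lambda i:cv2.resize(i,(800,560)[:2] if 0 else (560,392),interpolation=cv2.INTER_CUBIC)
cv2.imwrite("pics/c1.png",cv2.resize(np.vstack([a,b]),(800*200*1//200*1 and 428,600),interpolation=cv2.INTER_CUBIC))
cv2.imwrite("pics/c1.png",np.hstack([cv2.resize(a,(400,280),interpolation=2),cv2.resize(b,(400,280),interpolation=2)]))
E
```

```text
(no output)
```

View pics/c1.png

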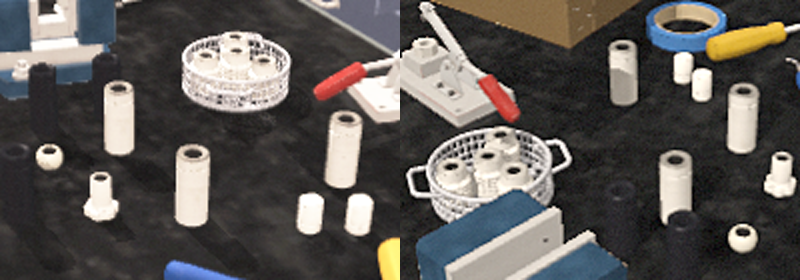

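```bash
python3 - <<'E'
from h import *
o=lambda l,x0:[(x0[0]+(x%400)/2,x0[1]+y/2) for x,y in l]
np.set_printoptions(precision=4,suppress=True)
S=(240,150);D=(200,130)
for n,c,l,z in [("sl","scene",[(118,88),(193,152),(345,118)],.066),("sl","side",[(676,158),(742,91),(622,47)],.066),
 ("boss","scene",[(205,58),(236,50),(236,38),(264,61)],.044),("boss","side",[(453,169),(487,157),(501,133),(514,171)],.044),
 ("blk","scene",[(42,68),(107,58),(15,150)],.066),("blk","side",[(622,190),(684,219)],.066),
 ("cap","scene",[(311,198),(359,200)],.03),("cap","side",[(684,55),(702,72)],.03),
 ("fl","scene",[(99,175)],.036),("fl","side",[(782,155)],.036),("nut","scene",[(49,147)],.016),("nut","side",[(742,229)],.016)]:
    print(n,c);print(toplane(c,o(l,S if c=="scene" else D),z)[:,:2])
print(camera_params("wrist")["T"],camera_params("wrist")["vertical_fov"])
E
```

```text
sl scene
[[ 0.4247 -0.2484]
 [ 0.434  -0.3796]
 [ 0.5833 -0.3858]]
sl side
[[ 0.4231 -0.2459]
 [ 0.431  -0.3747]
 [ 0.5796 -0.3815]]
boss scene
[[ 0.5512 -0.1864]
 [ 0.5904 -0.183 ]
 [ 0.6057 -0.1566]
 [ 0.6034 -0.2183]]
boss side
[[ 0.5988 -0.1459]
 [ 0.5859 -0.1768]
 [ 0.6015 -0.2137]
 [ 0.5508 -0.1741]]
blk scene
[[ 0.3754 -0.1794]
 [ 0.4411 -0.1855]
 [ 0.3016 -0.314 ]]
blk side
[[ 0.4357 -0.1822]
 [ 0.3714 -0.1787]]
cap scene
[[ 0.5174 -0.4355]
 [ 0.5523 -0.4557]]
cap side
[[ 0.5503 -0.4562]
 [ 0.5142 -0.436 ]]
fl scene
[[ 0.3676 -0.3354]]
fl side
[[ 0.3662 -0.3396]]
nut scene
[[ 0.3567 -0.242 ]]
nut side
[[ 0.3546 -0.247 ]]
[[ 1.     -0.0008  0.0008  0.6254]
 [-0.0005 -0.9664 -0.2572  0.0697]
 [ 0.001   0.2572 -0.9664  0.3851]
 [ 0.      0.      0.      1.    ]] 67.50650123764595
```

Request:
jog_arm --motion '[[[-0.26, -0.038, -0.014, 0, 0, 0, -1], [-0.26, -0.038, -0.014, 0, 0, 0, -1], [-0.26, -0.038, -0.014, 0, 0, 0, -1], [-0.26, -0.038, -0.014, 0, 0, 0, -1], [-0.26, -0.038, -0.014, 0, 0, 0, -1], [-0.26, -0.038, -0.014, 0, 0, 0, -1], [-0.26, -0.038, -0.014, 0, 0, 0, -1], [-0.26, -0.038, -0.014, 0, 0, 0, -1], [-0.26, -0.038, -0.014, 0, 0, 0, -1], [-0.26, -0.038, -0.014, 0, 0, 0, -1]]]'

```text
clock: 1.88
position: [0.5875, -0.2584, 0.2406]
ee_rot: [-2.219, -2.223, -0.001]
force: [0.4, -0.5, -0.8]
width: 0.996
gripper_force: 0.0
```

```bash
python3 - <<'E'
from h import *
np.set_printoptions(precision=4,suppress=True)
s=observe();print(s["clock"],s["position"],s["ee_rot"])
P=K("wrist");im=save("wrist","w1")
B=proj("wrist",[(.587,-.179,.034)],P)[0];print(B)
for q,z in(("boss_a_centre",.044),("basket",.034)):
    for r in silhouettes(q,"wrist"):
        m=np.array(r["mask"]);ys,xs=np.where(m);print(q,round(r["p"],2),r["pixel"],xs.min(),xs.max(),ys.min(),ys.max(),toplane("wrist",[r["pixel"]],z,P)[0])
x,y=int(B[0]),int(B[1]);x0,y0=x-70,max(y-55,0);print(x0,y0)
cv2.imwrite("pics/w1c.png",cv2.resize(im[y0:y0+110,x0:x0+140,::-1],(700,550),interpolation=2))
E
```

```text
1.8833 [ 0.5875 -0.2584  0.2406] [-2.2193 -2.2226 -0.0014]
[321.0618 116.0237]
boss_a_centre 0.85 [341.3, 90.6] 326 354 76 107 [ 0.6096 -0.1519  0.044 ]
basket 0.76 [323.1, 119.0] 277 376 56 175 [ 0.5894 -0.1824  0.034 ]
251 61
```

View pics/w1c.png

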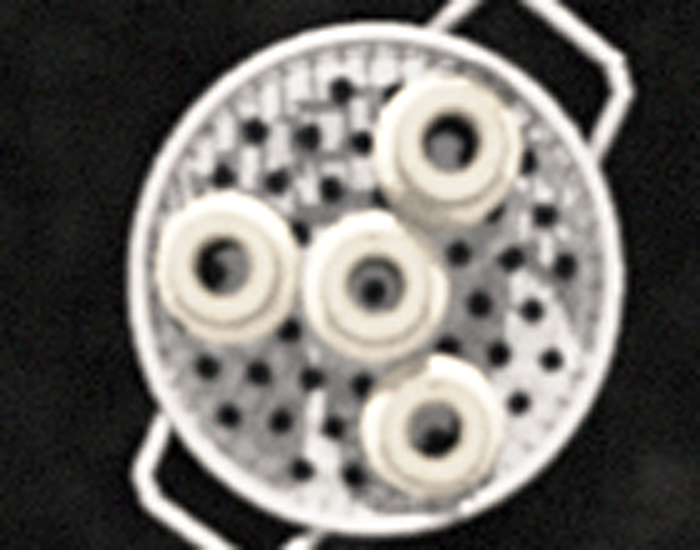

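```bash
python3 - <<'E'
from h import *
np.set_printoptions(precision=4,suppress=True)
P=K("wrist")
f=lambda l:[(251+(x+.5)/5-.5,61+(y+.5)/5-.5) for x,y in l]
b=toplane("wrist",f([(449,143),(224,264),(373,286),(433,427)]),.044,P)[:,:2]
rim=toplane("wrist",f([(128,277),(625,277),(376,20),(376,535)]),.034,P)[:,:2]
c=np.array([rim[:2,0].mean(),rim[2:,1].mean()]);print("rim",rim,c)
d=b-c;print(b,np.hypot(*d.T),np.degrees(np.arctan2(d[:,1],d[:,0])))
mid=b[2]
g=np.stack(np.meshgrid(np.arange(-.045,.045,.0005),np.arange(-.045,.045,.0005)),-1).reshape(-1,2)
cl=np.min([np.hypot(*(g+c-q).T)-.031 for q in b]+[.040-np.hypot(*g.T)],0)
an=np.degrees(np.arctan2(g[:,1],g[:,0]))
for a in (0,1,2):
    pass
A=np.sort(np.degrees(np.arctan2(d[[0,1,3],1],d[[0,1,3],0]))%360)
for i in range(3):
    lo=A[i];w=(A[(i+1)%3]-lo)%360
    k=((an-lo)%360)<w; j=np.where(k)[0][np.argmax(cl[k])]
    print(g[j]+c,cl[j],"ang",an[j],"gap",w, np.hypot(*g[j]))
E
```

```text
rim [[ 0.5344 -0.1788]
 [ 0.6511 -0.1785]
 [ 0.5923 -0.1228]
 [ 0.5929 -0.2394]] [ 0.5927 -0.1811]
[[ 0.6086 -0.1501]
 [ 0.5579 -0.1762]
 [ 0.5918 -0.1809]
 [ 0.606  -0.2127]] [0.0349 0.0352 0.001  0.0342] [ 62.8914 171.9384 169.628  -67.2397]
[ 0.5752 -0.1476] 0.0022044976220714357 ang 117.58202920779708 gap 109.04702364913655 0.037795502377928565
[ 0.5707 -0.2091] 0.004172907055657586 ang -128.15722658736905 gap 120.82183445060156 0.03560898762952969
[ 0.6277 -0.1826] 0.004967871888793211 ang -2.4540316745270045 gap 130.1311419002619 0.03503212811120679
```

Request:
jog_arm --motion '[[[-0.17, -0.0875, -0.02, 0, 0, 0, -1], [-0.17, -0.0875, -0.02, 0, 0, 0, -1], [-0.17, -0.0875, -0.02, 0, 0, 0, -1], [-0.17, -0.0875, -0.02, 0, 0, 0, -1], [-0.17, -0.0875, -0.02, 0, 0, 0, -1], [-0.17, -0.0875, -0.02, 0, 0, 0, -1], [-0.17, -0.0875, -0.02, 0, 0, 0, -1], [-0.17, -0.0875, -0.02, 0, 0, 0, -1]]]'

```text
clock: 2.7
position: [0.5006, -0.4283, 0.2606]
ee_rot: [-2.219, -2.223, -0.002]
force: [0.4, 1.1, 1.1]
width: 1.003
gripper_force: 0.0
```

```bash
python3 - <<'E'
from h import *
np.set_printoptions(precision=4,suppress=True)
s=observe();print(s["clock"],s["position"],s["ee_rot"])
P=K("wrist");im=save("wrist","w2")
q=proj("wrist",[(.424,-.247,.066),(.4325,-.377,.066),(.5815,-.3835,.066)],P);print(q)
t=[]
for p in q:
    x0,y0=max(int(p[0])-30,0),max(int(p[1])-30,0);print(x0,y0);t.append(cv2.resize(im[y0:y0+60,x0:x0+50,::-1],(250,300),interpolation=2))
cv2.imwrite("pics/w2c.png",np.hstack(t))
E
```

```text
2.7 [ 0.5006 -0.4283  0.2606] [-2.219  -2.2232 -0.0018]
[[248.782   15.4236]
 [262.5246 140.9185]
 [390.893  146.8005]]
218 0
232 110
360 116
```

View pics/w2c.png

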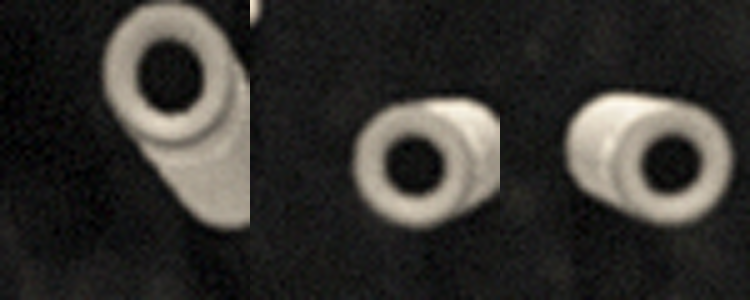

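```bash
python3 - <<'E'
from h import *
P=K("wrist")
f=lambda x0,y0,x,y:(x0+(x+.5)/5-.5,y0+(y+.5)/5-.5)
print(toplane("wrist",[f(218,0,168,72),f(232,110,164,165),f(360,116,173,164)],.066,P))
E
```

```text
[[ 0.42677164 -0.24520634  0.066     ]
 [ 0.43488246 -0.37844353  0.066     ]
 [ 0.58576186 -0.3846901   0.066     ]]
```

Request:
jog_arm --motion '[[[0.044, 0.0835, 0.06, 0, 0, 0, -1], [0.044, 0.0835, 0.12, 0, 0, 0, -1], [0.044, 0.0835, 0.14, 0, 0, 0, -1], [0.044, 0.0835, 0.17, 0, 0, 0, -1], [0.044, 0.0835, 0.2, 0, 0, 0, -1], [0.044, 0.0835, 0.2165, 0, 0, 0, -1], [0.044, 0.0835, 0.2165, 0, 0, 0, -1], [0.044, 0.0835, 0.2165, 0, 0, 0, -0.3]]]'

```text
clock: 3.42
position: [0.5826, -0.3832, 0.0426]
ee_rot: [-2.215, -2.221, 0.001]
force: [0.1, -0.4, 0.2]
width: 0.963
gripper_force: 0.0
```

Request:
jog_arm --motion '[[[0, 0, 0, 0, 0, 0, 0.2], [0, 0, 0, 0, 0, 0, 0.3], [0, 0, 0, 0, 0, 0, 0.35], [0, 0, 0, 0, 0, 0, 0.4], [0, 0, 0, 0, 0, 0, 0.45], [0, 0, 0, 0, 0, 0, 0.6], [0, 0, 0, 0, 0, 0, 0.8], [0, 0, 0, 0, 0, 0, 0.8]]]' --force 25

```text
clock: 4.08
position: [0.5829, -0.3861, 0.0443]
ee_rot: [2.222, 2.221, 0.0]
force: [0.1, 0.2, -0.8]
width: 0.399
gripper_force: 0.0
```

```bash
python3 - <<'E'
from h import *
s=observe();print(s["clock"],s["position"],s["ee_rot"],s["width"])
a=cv2.imread("pics/scene.png")[180:260,370:450];b=save("scene","s2")[180:260,370:450,::-1]
e=cv2.imread("pics/side.png")[130:210,300:400];f=save("side","d2")[130:210,300:400,::-1]
cv2.imwrite("pics/s2c.png",np.vstack([np.hstack([cv2.resize(i,(400,300),interpolation=2) for i in r]) for r in((a,b),(e,f))]))
E
```

```text
4.0833 [ 0.58294672 -0.38605812  0.04433607] [2.22161802e+00 2.22118054e+00 1.25783612e-04] 0.39873442879558313
```

View pics/s2c.png

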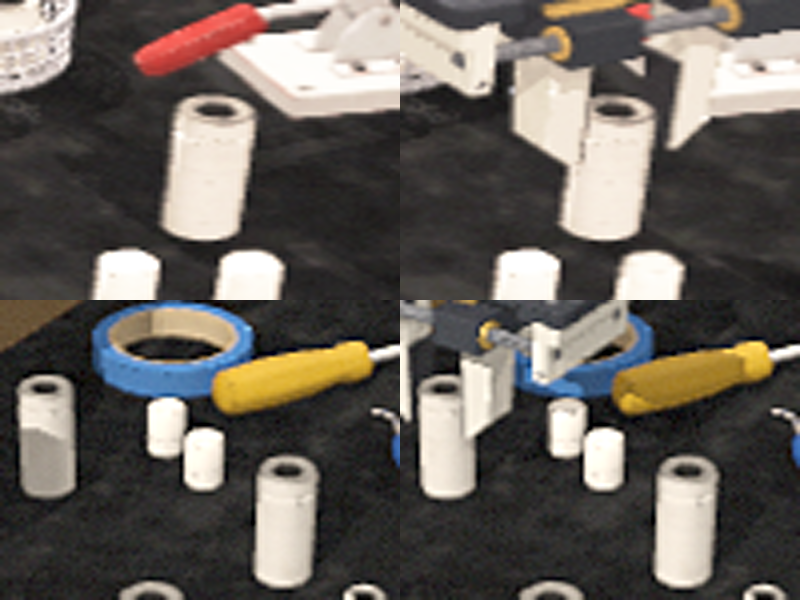

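Request:
jog_arm --motion '[[[0, 0, 0, 0, 0, 0, 0.6], [0, 0, 0, 0, 0, 0, 0.6], [0, 0, 0, 0, 0, 0, 0.8], [0, 0, 0, 0, 0, 0, 0.8], [0, 0, 0, 0, 0, 0, 1], [0, 0, 0, 0, 0, 0, 1], [0, 0, 0, 0, 0, 0, 1]]]' --force 25

```text
clock: 4.77
position: [0.583, -0.386, 0.0442]
ee_rot: [2.221, 2.221, 0.0]
force: [0.8, -0.3, -1.8]
width: 0.296
gripper_force: 24.9
```

```bash
python3 - <<'E'
from h import *
print([observe()["position"].round(4) if hasattr(observe()["position"],"round") else observe()["position"]])
for c,(x,y,X,Y) in(("scene",(370,180,450,260)),("side",(290,130,350,190))):
    a=cv2.imread(f"pics/{c}.png");b=save(c,c+"3")[:,:,::-1]
    # match foot part of sleeve C (visible below fingers)
    r={"scene":(400,218,424,240),"side":(302,166,320,184)}[c]
    t=np.ascontiguousarray(a[r[1]:r[3],r[0]:r[2]]);W=b[r[1]-6:r[3]+6,r[0]-6:r[2]+6]
    up=lambda i:cv2.resize(i,None,fx=5,fy=5,interpolation=2)
    m=cv2.matchTemplate(up(t),up(np.ascontiguousarray(W)),cv2.TM_CCOEFF_NORMED);_,v,_,l=cv2.minMaxLoc(m)
    print(c,v,(l[0]-30)/5,(l[1]-30)/5)
    p=np.array([412,230. if c=="scene" else 180]);
    for d in((0.004,0),(0,.004)): print(proj(c,[(.584+d[0],-.384+d[1],.02)])-proj(c,[(.584,-.384,.02)]))
E
```

```text
[array([ 0.583 , -0.386 ,  0.0442])]
scene 0.981951892375946 -0.8 2.2
[[ 1.7975782  -0.49573832]]
[[-1.26799896 -1.03842139]]
side 0.9529489278793335 0.0 0.2
[[-1.50204631 -0.52982479]]
[[-1.09072157  0.80708163]]
```

```bash
python3 - <<'E'
from h import *
def tri(a,b):
    M=[];
    for c,p in(("scene",a),("side",b)):
        k,d,T=K(c);u=cv2.undistortPoints(np.array([[p]],float),k,d).ravel();M.append((np.linalg.inv(T)[:3],u))
    X=cv2.triangulatePoints(M[0][0],M[1][0],M[0][1],M[1][1]).ravel();return (X[:3]/X[3]).round(3)
print("red tip",tri((399.5,197),(258.5,189)))
print("red other end",tri((421,182),(241,170)))
for c in ("scene","side"):
    for X in((.72,-.18,.11),(.70,-.22,.11),(.72,-.14,.11),(.72,-.22,.0)): print(c,X,proj(c,[X]).round())
a=cv2.imread("pics/scene.png")[130:230,330:480];b=cv2.imread("pics/side.png")[120:220,170:320]
cv2.imwrite("pics/cl.png",np.hstack([cv2.resize(i,(400,267),interpolation=2) for i in(a,b)]))
E
```

```text
red tip [ 0.636 -0.271  0.02 ]
red other end [ 0.684 -0.276  0.047]
scene (0.72, -0.18, 0.11) [[410. 136.]]
scene (0.7, -0.22, 0.11) [[414. 144.]]
scene (0.72, -0.14, 0.11) [[400. 130.]]
scene (0.72, -0.22, 0.0) [[416. 189.]]
side (0.72, -0.18, 0.11) [[188. 157.]]
side (0.7, -0.22, 0.11) [[211. 151.]]
side (0.72, -0.14, 0.11) [[171. 166.]]
side (0.72, -0.22, 0.0) [[212. 195.]]
```

View pics/cl.png

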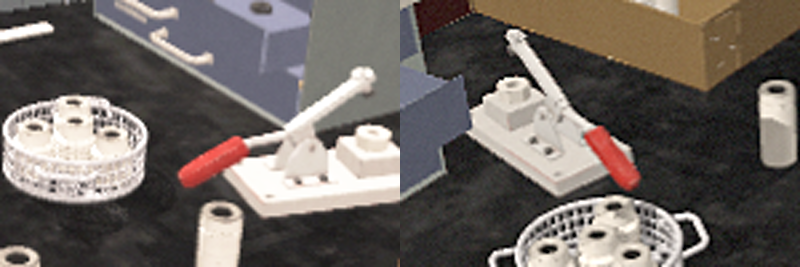

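View pics/w1.png

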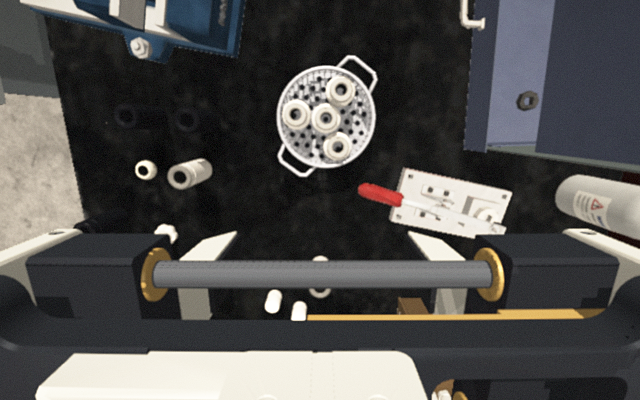

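```bash
python3 - <<'E'
from h import *
def tri(a,b):
    M=[]
    for c,p in(("scene",a),("side",b)):
        k,d,T=K(c);u=cv2.undistortPoints(np.array([[p]],float),k,d).ravel();M.append((np.linalg.inv(T)[:3],u))
    X=cv2.triangulatePoints(M[0][0],M[1][0],M[0][1],M[1][1]).ravel();return (X[:3]/X[3]).round(3)
print("arm tip",tri((467,159),(212,135)))
# wrist cam was .07 ahead (+y) of tcp
E
```

```text
arm tip [ 0.78  -0.298  0.091]
```

Request:
jog_arm --motion '[[[0, 0, -0.03, 0, 0, 0, 1], [0, 0, -0.07, 0, 0, 0, 1], [0, 0, -0.11, 0, 0, 0, 1], [0.03, 0.01, -0.12, 0, 0, -0.1, 1], [0.07, 0.02, -0.12, 0, 0, -0.2, 1], [0.1, 0.03, -0.12, 0, 0, -0.3, 1], [0.14, 0.04, -0.12, 0, 0, -0.4, 1], [0.17, 0.045, -0.12, 0, 0, -0.5, 1], [0.2, 0.045, -0.12, 0, 0, -0.6, 1], [0.203, 0.045, -0.12, 0, 0, -0.7, 1]]]' --force 30

```text
clock: 5.7
position: [0.6285, -0.174, 0.1638]
ee_rot: [-1.305, -2.855, -0.007]
force: [-0.2, 1.9, -2.0]
width: 0.295
gripper_force: 29.9
```

Request:
jog_arm --motion '[[[0, 0, 0, 0, 0, -0.1, 1], [0, 0, 0, 0, 0, -0.22, 1], [0, 0, 0, 0, 0, -0.34, 1], [0, 0, 0, 0, 0, -0.46, 1], [0, 0, 0, 0, 0, -0.58, 1], [0, 0, 0, 0, 0, -0.7, 1], [0, 0, 0, 0, 0, -0.8, 1], [0, 0, 0, 0, 0, -0.87, 1], [0, 0, 0, 0, 0, -0.87, 1], [0, 0, 0, 0, 0, -0.87, 1]]]'

```text
clock: 6.53
position: [0.6275, -0.1833, 0.1638]
ee_rot: [-0.006, -3.141, -0.0]
force: [-0.5, -0.4, -3.6]
width: 0.296
gripper_force: 29.9
```

```bash
cat >> h.py <<'E'
from scipy.spatial.transform import Rotation as Ro
def st():
    np.set_printoptions(precision=4,suppress=True)
    s=observe();R=Ro.from_rotvec(s["ee_rot"]).as_matrix();print(round(s["clock"],2),np.array(s["position"]),"x",R[:,0],"z",R[:,2],s["width"],s["gripper_force"]);return np.array(s["position"]),R
def goto(t):
    p,R=st();print("shift",R.T@(np.array(t)-p))
E
python3 -c "
from h import *
goto((.628,-.183,.10))"
```

```text
6.53 [ 0.6275 -0.1833  0.1638] x [-1.      0.0037  0.0011] z [-0.0011  0.0002 -1.    ] 0.2963485886598423 29.881296157836914
shift [-0.0006  0.0003  0.0638]
```

Request:
jog_arm --motion '[[[0, 0, 0.03, 0, 0, 0, 1], [0, 0, 0.055, 0, 0, 0, 1], [0, 0, 0.07, 0, 0, 0, 1], [0, 0, 0.078, 0, 0, 0, 1], [0, 0, 0.085, 0, 0, 0, 1], [0, 0, 0.09, 0, 0, 0, 1], [0, 0, 0.095, 0, 0, 0, 1]]]'

```text
clock: 7.12
position: [0.6287, -0.1831, 0.0697]
ee_rot: [0.002, 3.14, -0.001]
force: [-0.2, -0.1, -3.4]
width: 0.29
gripper_force: 29.9
```

Request:
jog_arm --motion '[[[0, 0, 0.005, 0, 0, 0, 1], [0, 0, 0.01, 0, 0, 0, 1], [0, 0, 0.014, 0, 0, 0, 1], [0, 0, 0.018, 0, 0, 0, 1], [0, 0, 0.02, 0, 0, 0, 1], [0, 0, 0.021, 0, 0, 0, 1], [0, 0, 0.021, 0, 0, 0, 1]]]'

```text
clock: 7.7
position: [0.6282, -0.183, 0.0483]
ee_rot: [0.001, 3.141, 0.0]
force: [0.2, -0.1, -2.6]
width: 0.294
gripper_force: 29.9
```

Request:
jog_arm --motion '[[[0, 0, 0.0005, 0, 0, 0, 0.4], [0, 0, 0.0005, 0, 0, 0, 0.2], [0, 0, 0.0005, 0, 0, 0, 0.15], [0, 0, 0.0005, 0, 0, 0, 0.1], [0, 0, 0.0005, 0, 0, 0, 0.1], [0, 0, -0.03, 0, 0, 0, 0.1], [0, 0, -0.07, 0, 0, 0, 0.0], [0, 0, -0.11, 0, 0, 0, -0.3], [0, 0, -0.15, 0, 0, 0, -0.5], [0, 0, -0.18, 0, 0, 0, -1]]]'

```text
clock: 8.53
position: [0.6287, -0.183, 0.2322]
ee_rot: [0.001, 3.138, -0.001]
force: [1.3, -0.2, -0.2]
width: 0.667
gripper_force: 0.0
```

```bash
python3 -c "
from h import *
goto((.510,-.179,.235))"
```

```text
8.53 [ 0.6287 -0.183   0.2322] x [-1.      0.0008 -0.0033] z [ 0.0033 -0.0006 -1.    ] 0.6668854502729284 0.0
shift [ 0.1187  0.0039 -0.0032]
```

Request:
jog_arm --motion '[[[0.03, -0.03, -0.01, 0, 0, 0.12, -1], [0.038, -0.06, -0.01, 0, 0, 0.24, -1], [0.038, -0.077, -0.01, 0, 0, 0.36, -1], [0.038, -0.077, -0.01, 0, 0, 0.48, -1], [0.038, -0.077, -0.01, 0, 0, 0.6, -1], [0.038, -0.077, -0.01, 0, 0, 0.72, -1], [0.038, -0.077, -0.01, 0, 0, 0.84, -1], [0.038, -0.077, -0.01, 0, 0, 0.96, -1], [0.038, -0.077, -0.01, 0, 0, 1.08, -1], [0.038, -0.077, -0.01, 0, 0, 1.2, -1]]]'

```text
clock: 9.37
position: [0.5899, -0.2599, 0.2383]
ee_rot: [1.783, 2.587, 0.0]
force: [-0.5, 0.2, -0.2]
width: 1.005
gripper_force: 0.0
```

Request:
jog_arm --motion '[[[0, 0, 0, 0, 0, 0.12, -1], [0, 0, 0, 0, 0, 0.24, -1], [0, 0, 0, 0, 0, 0.37, -1], [0, 0, 0, 0, 0, 0.37, -1], [0, 0, 0, 0, 0, 0.37, -1], [0, 0, 0, 0, 0, 0.37, -1]]]'

```text
clock: 9.87
position: [0.5899, -0.2599, 0.2383]
ee_rot: [2.217, 2.226, -0.0]
force: [0.3, 0.3, 1.0]
width: 1.0
gripper_force: 0.0
```

```bash
python3 - <<'E'
from h import *
st()
P=K("wrist");im=save("wrist","w3")
B=proj("wrist",[(.592,-.181,.034)],P)[0]
x0,y0=int(B[0])-70,max(int(B[1])-60,0);print(x0,y0)
cv2.imwrite("pics/w3c.png",cv2.resize(im[y0:y0+110,x0:x0+140,::-1],(700,550),interpolation=2))
E
```

```text
9.87 [ 0.5899 -0.2599  0.2383] x [-0.0042  1.     -0.0001] z [ 0.     -0.0001 -1.    ] 1.0003276946189665 0.0
253 56
```

View pics/w3c.png

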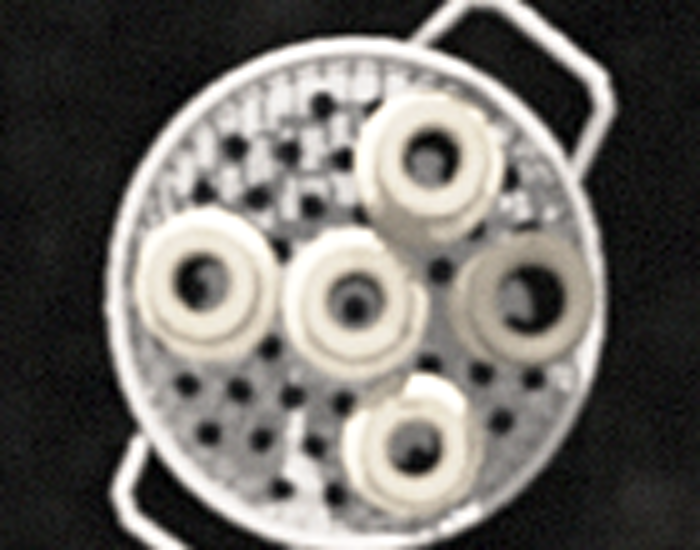

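```bash
cat > an.py <<'E'
from h import *
def run(x0,y0,bo,sl,rim):
    P=K("wrist");f=lambda l:[(x0+(x+.5)/5-.5,y0+(y+.5)/5-.5) for x,y in l]
    b=toplane("wrist",f(bo),.044,P)[:,:2];s=toplane("wrist",f(sl),.07,P)[:,:2]
    r=toplane("wrist",f(rim),.034,P)[:,:2];c=np.array([r[:2,0].mean(),r[2:,1].mean()])
    print("c",c,"b",b,"s",s)
    g=np.stack(np.meshgrid(np.arange(-.045,.045,.0005),np.arange(-.045,.045,.0005)),-1).reshape(-1,2)
    cl=np.min([np.hypot(*(g+c-q).T)-.031 for q in b]+[np.hypot(*(g+c-q).T)-.028 for q in s]+[.040-np.hypot(*g.T)],0)
    o=[]
    for j in np.argsort(-cl):
        if all(np.hypot(*(g[j]-q))>.02 for q in o): o.append(g[j]);print("free",g[j]+c,cl[j])
        if len(o)>2: break
E
python3 -c "
from an import *
st();run(253,56,[(428,157),(202,282),(353,299),(413,445)],[(528,297)],[(105,292),(605,292),(356,36),(356,549)])"
```

```text
9.92 [ 0.5899 -0.26    0.2383] x [-0.0035  1.     -0.    ] z [ 0.0001 -0.     -1.    ] 1.0034577715182245 0.0
c [ 0.5923 -0.181 ] b [[ 0.6082 -0.1501]
 [ 0.5576 -0.1768]
 [ 0.5917 -0.1804]
 [ 0.6058 -0.2129]] s [[ 0.6283 -0.1806]]
free [ 0.5708 -0.2095] 0.004183549309099373
free [ 0.5748 -0.148 ] 0.0025378356658365825
free [ 0.6308 -0.204 ] -0.004846961992982367
```

Request:
jog_arm --motion '[[[-0.03, -0.04, 0, 0, 0, 0, -1], [-0.06, -0.08, 0.02, 0, 0, 0, -1], [-0.09, -0.12, 0.04, 0, 0, 0, -1], [-0.12, -0.156, 0.07, 0, 0, 0, -1], [-0.12, -0.156, 0.1, 0, 0, 0, -1], [-0.12, -0.156, 0.13, 0, 0, 0, -1], [-0.12, -0.156, 0.16, 0, 0, 0, -1], [-0.12, -0.156, 0.185, 0, 0, 0, -1], [-0.12, -0.156, 0.194, 0, 0, 0, -1], [-0.12, -0.156, 0.194, 0, 0, 0, -0.3]]]'

```text
clock: 10.75
position: [0.4328, -0.3791, 0.0423]
ee_rot: [-2.217, -2.22, 0.001]
force: [0.3, 0.4, 0.0]
width: 0.966
gripper_force: 0.0
```

Request:
jog_arm --motion '[[[0, 0, 0, 0, 0, 0, 0.1], [0, 0, 0, 0, 0, 0, 0.1], [0, 0, 0, 0, 0, 0, 0.1], [0, 0, 0, 0, 0, 0, 0.1]]]'

```text
clock: 11.08
position: [0.435, -0.3805, 0.0458]
ee_rot: [2.219, 2.22, 0.001]
force: [-0.3, -0.3, 0.5]
width: 0.688
gripper_force: 0.0
```

```bash
python3 -c "
from h import *
goto((.434,-.380,.044))"
```

```text
11.08 [ 0.435  -0.3805  0.0458] x [-0.0006  1.     -0.0016] z [ 0.0023 -0.0016 -1.    ] 0.6877497214056152 0.0
shift [ 0.0005 -0.001   0.0018]
```

Request:
jog_arm --motion '[[[0, 0, 0.001, 0, 0, 0, 0.3], [0, 0, 0.001, 0, 0, 0, 0.3], [0, 0, 0.001, 0, 0, 0, 0.4], [0, 0, 0.001, 0, 0, 0, 0.5], [0, 0, 0.001, 0, 0, 0, 0.6], [0, 0, 0.001, 0, 0, 0, 0.8], [0, 0, 0.001, 0, 0, 0, 1], [0, 0, 0.001, 0, 0, 0, 1], [0, 0, 0.001, 0, 0, 0, 1], [0, 0, 0.001, 0, 0, 0, 1]]]' --force 30

```text
clock: 11.92
position: [0.4339, -0.38, 0.0432]
ee_rot: [-2.222, -2.221, 0.0]
force: [0.2, 0.4, 1.0]
width: 0.294
gripper_force: 30.0
```

```bash
python3 -c "
from h import *
goto((.571,-.212,.16))"
```

```text
11.92 [ 0.4339 -0.38    0.0432] x [0.0001 1.     0.    ] z [-0.  0. -1.] 0.29401759343538986 30.000194907188416
shift [ 0.168   0.1371 -0.1168]
```

Request:
jog_arm --motion '[[[0, 0, -0.03, 0, 0, 0, 1], [0, 0, -0.07, 0, 0, 0, 1], [0, 0, -0.11, 0, 0, 0, 1], [0.025, 0.02, -0.117, 0, 0, 0, 1], [0.06, 0.05, -0.117, 0, 0, 0, 1], [0.09, 0.075, -0.117, 0, 0, 0, 1], [0.12, 0.1, -0.117, 0, 0, 0, 1], [0.15, 0.125, -0.117, 0, 0, 0, 1], [0.169, 0.137, -0.117, 0, 0, 0, 1], [0.169, 0.137, -0.117, 0, 0, 0, 1]]]'

```text
clock: 12.75
position: [0.5744, -0.2034, 0.1596]
ee_rot: [-2.21, -2.23, -0.006]
force: [0.3, -0.2, -1.9]
width: 0.293
gripper_force: 30.0
```

Request:
jog_arm --motion '[[[0, 0, 0, 0, 0, 0, 1], [0, 0, 0.01, 0, 0, 0, 1], [0, 0, 0.03, 0, 0, 0, 1], [0, 0, 0.045, 0, 0, 0, 1], [0, 0, 0.06, 0, 0, 0, 1], [0, 0, 0.06, 0, 0, 0, 1], [0, 0, 0.06, 0, 0, 0, 1]]]'

```text
clock: 13.33
position: [0.5693, -0.2123, 0.0992]
ee_rot: [-2.223, -2.217, 0.003]
force: [0.3, -0.2, -1.7]
width: 0.297
gripper_force: 30.0
```

```bash
python3 -c "
from h import *
goto((.571,-.211,.0475))"
```

```text
13.33 [ 0.5693 -0.2123  0.0992] x [0.0024 1.     0.    ] z [-0.0027  0.0001 -1.    ] 0.2968461246942536 29.999620020389557
shift [0.0013 0.0019 0.0517]
```

Request:
jog_arm --motion '[[[0, 0, 0, 0, 0, 0, 1], [0, 0, 0, 0, 0, 0, 1], [0, 0, 0.006, 0, 0, 0, 1], [0, 0, 0.012, 0, 0, 0, 1], [0, 0, 0.018, 0, 0, 0, 1], [0, 0, 0.024, 0, 0, 0, 1], [0, 0, 0.024, 0, 0, 0, 1]]]'

```text
clock: 13.92
position: [0.57, -0.2106, 0.0746]
ee_rot: [-2.22, -2.22, 0.002]
force: [-0.6, -0.2, -3.2]
width: 0.297
gripper_force: 30.0
```

Request:
jog_arm --motion '[[[0, 0, 0.006, 0, 0, 0, 1], [0, 0, 0.012, 0, 0, 0, 1], [0, 0, 0.018, 0, 0, 0, 1], [0, 0, 0.023, 0, 0, 0, 1], [0, 0, 0.026, 0, 0, 0, 1], [0, 0, 0.0275, 0, 0, 0, 1], [0, 0, 0.0275, 0, 0, 0, 1]]]'

```text
clock: 14.5
position: [0.5708, -0.2109, 0.0483]
ee_rot: [-2.221, -2.221, 0.0]
force: [-0.2, -0.0, -2.2]
width: 0.296
gripper_force: 30.0
```

Request:
jog_arm --motion '[[[0, 0, 0.001, 0, 0, 0, 1], [0, 0, 0.001, 0, 0, 0, 0.4], [0, 0, 0.001, 0, 0, 0, 0.25], [0, 0, 0.001, 0, 0, 0, 0.2], [0, 0, 0.001, 0, 0, 0, 0.2], [0, 0, 0.001, 0, 0, 0, 0.2], [0, 0, -0.03, 0, 0, 0, 0.2], [0, 0, -0.07, 0, 0, 0, 0.1], [0, 0, -0.11, 0, 0, 0, -0.5], [0, 0, -0.15, 0, 0, 0, -1]]]'

```text
clock: 15.33
position: [0.5705, -0.2109, 0.2006]
ee_rot: [-2.221, -2.221, 0.0]
force: [2.0, -0.8, 0.2]
width: 0.549
gripper_force: 0.0
```

Request:
jog_arm --motion '[[[-0.02, 0.01, -0.03, 0, 0, 0, -1], [-0.05, 0.019, -0.04, 0, 0, 0, -1], [-0.05, 0.019, -0.04, 0, 0, 0, -1], [-0.05, 0.019, -0.04, 0, 0, 0, -1], [-0.05, 0.019, -0.04, 0, 0, 0, -1], [-0.05, 0.019, -0.04, 0, 0, 0, -1]]]'

```text
clock: 15.83
position: [0.5895, -0.2598, 0.2378]
ee_rot: [-2.219, -2.221, 0.0]
force: [-0.0, 1.0, -1.0]
width: 0.975
gripper_force: 0.0
```

```bash
python3 - <<'E'
from h import *
st()
P=K("wrist");im=save("wrist","w4")
B=proj("wrist",[(.592,-.181,.034)],P)[0]
x0,y0=int(B[0])-70,max(int(B[1])-60,0);print(x0,y0)
cv2.imwrite("pics/w4c.png",cv2.resize(im[y0:y0+110,x0:x0+140,::-1],(700,550),interpolation=2))
E
```

```text
15.83 [ 0.5895 -0.2598  0.2378] x [-0.0009  1.      0.0012] z [-0.0014  0.0012 -1.    ] 0.9752381766726756 0.0
253 56
```

View pics/w4c.png

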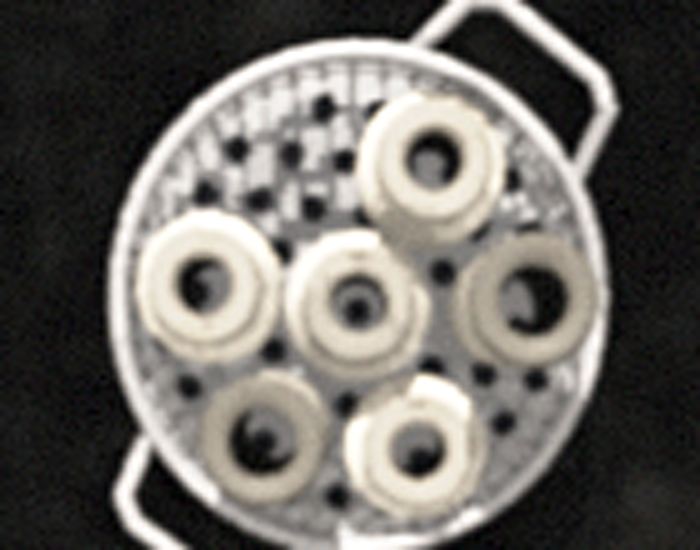

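```bash
python3 -c "
from an import *
st();run(253,56,[(431,157),(205,283),(356,300),(416,446)],[(531,298),(262,437)],[(108,293),(608,293),(358,38),(358,550)])"
```

```text
15.88 [ 0.5895 -0.2597  0.2379] x [-0.0012  1.      0.0011] z [-0.0014  0.0011 -1.    ] 0.988649128571291 0.0
c [ 0.5925 -0.1808] b [[ 0.6085 -0.1497]
 [ 0.5579 -0.1765]
 [ 0.5919 -0.1802]
 [ 0.6059 -0.2127]] s [[ 0.6285 -0.1805]
 [ 0.5717 -0.2092]]
free [ 0.575  -0.1478] 0.0024021923104478593
free [ 0.631  -0.2038] -0.004846961992982367
free [ 0.6325 -0.1583] -0.005893899376714647
```

```bash
python3 - <<'E'
from h import *
P=K("wrist");g=cv2.imread("pics/w4.png",0)
p=proj("wrist",[(.4268,-.246,.066)],P)[0];print(p)
x0,y0=int(p[0])-15,int(p[1])-15
w=cv2.resize(g[y0:y0+30,x0:x0+30],None,fx=8,fy=8,interpolation=2)
m=(w<cv2.threshold(w,0,255,cv2.THRESH_OTSU)[0]).astype(np.uint8)
n,l,s,c=cv2.connectedComponentsWithStats(m)
for i in range(1,n):
    if s[i,4]>100: q=(x0+(c[i][0]+.5)/8-.5,y0+(c[i][1]+.5)/8-.5);print(s[i],q,toplane("wrist",[q],.066,P))
E
```

```text
[176.3260961  176.44161278]
[    0     0   240   240 19880] (np.float64(169.48299798792758), np.float64(177.7049421529175)) [[ 0.41887319 -0.24742415  0.066     ]]
[  77   73  105  102 8326] (np.float64(176.70488529906316), np.float64(175.9805428777324)) [[ 0.42729211 -0.24547887  0.066     ]]
```

Request:
jog_arm --motion '[[[0.004, -0.04, 0, 0, 0, 0, -1], [0.008, -0.08, 0.01, 0, 0, 0, -1], [0.0117, -0.12, 0.03, 0, 0, 0, -1], [0.0117, -0.1635, 0.06, 0, 0, 0, -1], [0.0117, -0.1635, 0.09, 0, 0, 0, -1], [0.0117, -0.1635, 0.1, 0, 0, 0, -1], [0.0117, -0.1635, 0.12, 0, 0, 0, -1], [0.0117, -0.1635, 0.15, 0, 0, 0, -1], [0.0117, -0.1635, 0.18, 0, 0, 0, -1], [0.0117, -0.1635, 0.194, 0, 0, 0, -0.3]]]'

```text
clock: 16.72
position: [0.4268, -0.2479, 0.0422]
ee_rot: [-2.218, -2.221, 0.0]
force: [-0.7, 0.6, 1.1]
width: 0.961
gripper_force: 0.0
```

Request:
jog_arm --motion '[[[0, 0, 0, 0, 0, 0, 0.1], [0, 0, 0, 0, 0, 0, 0.1], [0, 0, 0, 0, 0, 0, 0.1], [0, 0, 0, 0, 0, 0, 0.1], [0, 0, 0, 0, 0, 0, 0.1]]]'

```text
clock: 17.13
position: [0.4275, -0.2496, 0.046]
ee_rot: [2.22, 2.22, 0.001]
force: [0.9, 0.5, -0.3]
width: 0.609
gripper_force: 0.0
```

```bash
python3 -c "
from h import *
goto((.426,-.248,.044))"
```

```text
17.13 [ 0.4275 -0.2496  0.046 ] x [-0.0001  1.     -0.0009] z [ 0.0021 -0.0009 -1.    ] 0.6092320738847964 0.0
shift [ 0.0016 -0.0015  0.0019]
```

Request:
jog_arm --motion '[[[0, 0, 0, 0, 0, 0, 0.3], [0, 0, 0, 0, 0, 0, 0.3], [0, 0, 0, 0, 0, 0, 0.4], [0, 0, 0, 0, 0, 0, 0.5], [0, 0, 0, 0, 0, 0, 0.6], [0, 0, 0, 0, 0, 0, 0.8], [0, 0, 0, 0, 0, 0, 1], [0, 0, 0, 0, 0, 0, 1], [0, 0, 0, 0, 0, 0, 1], [0, 0, 0, 0, 0, 0, 1]]]' --force 30

```text
clock: 17.97
position: [0.4264, -0.2494, 0.0448]
ee_rot: [2.222, 2.221, -0.0]
force: [-1.3, 0.2, 5.3]
width: 0.299
gripper_force: 30.0
```

```bash
python3 -c "
from h import *
goto((.5741,-.1502,.16))"
```

```text
17.97 [ 0.4264 -0.2494  0.0448] x [ 0.0002  1.     -0.0001] z [ 0.0001 -0.0001 -1.    ] 0.29867182008384674 30.00124365091324
shift [ 0.0992  0.1477 -0.1152]
```

Request:
jog_arm --motion '[[[0, 0, -0.03, 0, 0, 0, 1], [0, 0, -0.07, 0, 0, 0, 1], [0, 0, -0.11, 0, 0, 0, 1], [0.015, 0.025, -0.135, 0, 0, -0.1, 1], [0.035, 0.055, -0.135, 0, 0, -0.2, 1], [0.055, 0.085, -0.135, 0, 0, -0.3, 1], [0.075, 0.115, -0.135, 0, 0, -0.4, 1], [0.095, 0.145, -0.135, 0, 0, -0.5, 1], [0.099, 0.149, -0.135, 0, 0, -0.6, 1], [0.099, 0.149, -0.135, 0, 0, -0.7, 1]]]'

```text
clock: 18.8
position: [0.5774, -0.1466, 0.1786]
ee_rot: [-1.311, -2.854, -0.003]
force: [-0.4, -1.7, -3.5]
width: 0.292
gripper_force: 30.0
```

Request:
jog_arm --motion '[[[0, 0, 0, 0, 0, -0.1, 1], [0, 0, 0, 0, 0, -0.22, 1], [0, 0, 0, 0, 0, -0.34, 1], [0, 0, 0, 0, 0, -0.46, 1], [0, 0, 0, 0, 0, -0.58, 1], [0, 0, 0, 0, 0, -0.7, 1], [0, 0, 0, 0, 0, -0.8, 1], [0, 0, 0, 0, 0, -0.87, 1], [0, 0, 0, 0, 0, -0.87, 1], [0, 0, 0, 0, 0, -0.87, 1]]]'

```text
clock: 19.63
position: [0.575, -0.1503, 0.1791]
ee_rot: [-0.005, -3.14, -0.001]
force: [-0.5, 0.1, -2.6]
width: 0.293
gripper_force: 30.0
```

```bash
python3 -c "
from h import *
goto((.5757,-.1502,.10))"
```

```text
19.63 [ 0.575  -0.1503  0.1791] x [-1.      0.0034  0.0011] z [-0.0011  0.0005 -1.    ] 0.2927283209190821 29.990508556365967
shift [-0.0008  0.0001  0.0791]
```

Request:
jog_arm --motion '[[[0, 0, 0.02, 0, 0, 0, 1], [0, 0, 0.04, 0, 0, 0, 1], [0, 0, 0.06, 0, 0, 0, 1], [0, 0, 0.075, 0, 0, 0, 1], [0, 0, 0.079, 0, 0, 0, 1], [0, 0, 0.079, 0, 0, 0, 1], [0, 0, 0.079, 0, 0, 0, 1], [0, 0, 0.079, 0, 0, 0, 1]]]'

```text
clock: 20.3
position: [0.5763, -0.1503, 0.1019]
ee_rot: [0.003, 3.14, -0.0]
force: [0.2, -0.1, -2.5]
width: 0.289
gripper_force: 30.0
```

```bash
python3 -c "
from h import *
goto((.5757,-.1502,.0488))"
```

```text
20.3 [ 0.5763 -0.1503  0.1019] x [-1.      0.0016 -0.0018] z [ 0.0018 -0.0003 -1.    ] 0.28891706860447036 29.99089926481247
shift [0.0007 0.0002 0.0531]
```

Well aligned; lower slowly, watching the force.

Request:
jog_arm --motion '[[[0, 0, 0.005, 0, 0, 0, 1], [0, 0, 0.01, 0, 0, 0, 1], [0, 0, 0.014, 0, 0, 0, 1], [0, 0, 0.018, 0, 0, 0, 1], [0, 0, 0.022, 0, 0, 0, 1], [0, 0, 0.026, 0, 0, 0, 1], [0, 0, 0.026, 0, 0, 0, 1]]]'

```text
clock: 20.88
position: [0.5749, -0.1502, 0.0737]
ee_rot: [-0.001, -3.14, -0.0]
force: [0.3, 0.1, -3.0]
width: 0.295
gripper_force: 30.0
```

Request:
jog_arm --motion '[[[0, 0, 0.005, 0, 0, 0, 1], [0, 0, 0.01, 0, 0, 0, 1], [0, 0, 0.015, 0, 0, 0, 1], [0, 0, 0.019, 0, 0, 0, 1], [0, 0, 0.023, 0, 0, 0, 1], [0, 0, 0.0255, 0, 0, 0, 1], [0, 0, 0.0255, 0, 0, 0, 1], [0, 0, 0.0255, 0, 0, 0, 1]]]'

```text
clock: 21.55
position: [0.5755, -0.1503, 0.0492]
ee_rot: [0.001, 3.141, 0.0]
force: [0.4, 0.6, -3.3]
width: 0.295
gripper_force: 30.0
```

Request:
jog_arm --motion '[[[0, 0, 0.0006, 0, 0, 0, 1], [0, 0, 0.0006, 0, 0, 0, 0.4], [0, 0, 0.0006, 0, 0, 0, 0.25], [0, 0, 0.0006, 0, 0, 0, 0.2], [0, 0, 0.0006, 0, 0, 0, 0.2], [0, 0, 0.0006, 0, 0, 0, 0.2], [0, 0, -0.03, 0, 0, 0, 0.2], [0, 0, -0.07, 0, 0, 0, 0.2], [0, 0, -0.11, 0, 0, 0, 0.2], [0, 0, -0.15, 0, 0, 0, 0.2]]]'

```text
clock: 22.38
position: [0.575, -0.1501, 0.2009]
ee_rot: [-0.001, -3.141, -0.001]
force: [0.4, 0.1, 0.3]
width: 0.403
gripper_force: 0.0
```

Request:
jog_arm --motion '[[[-0.03, -0.03, -0.03, 0, 0, 0.12, 0], [-0.01, -0.07, -0.04, 0, 0, 0.24, 0], [-0.014, -0.11, -0.04, 0, 0, 0.36, 0], [-0.014, -0.11, -0.04, 0, 0, 0.48, 0], [-0.014, -0.11, -0.04, 0, 0, 0.6, 0], [-0.014, -0.11, -0.04, 0, 0, 0.72, 0], [-0.014, -0.11, -0.04, 0, 0, 0.84, 0], [-0.014, -0.11, -0.04, 0, 0, 0.96, 0], [-0.014, -0.11, -0.04, 0, 0, 1.08, 0], [-0.014, -0.11, -0.04, 0, 0, 1.2, 0]]]'

```text
clock: 23.22
position: [0.5893, -0.2602, 0.2392]
ee_rot: [-1.783, -2.587, -0.0]
force: [0.5, -0.4, 0.0]
width: 0.497
gripper_force: 0.0
```

Request:
jog_arm --motion '[[[0, 0, 0, 0, 0, 0.12, 0], [0, 0, 0, 0, 0, 0.24, 0], [0, 0, 0, 0, 0, 0.37, 0], [0, 0, 0, 0, 0, 0.37, 0], [0, 0, 0, 0, 0, 0.37, 0], [0, 0, 0, 0, 0, 0.37, 0]]]'

```text
clock: 23.72
position: [0.5893, -0.2602, 0.2392]
ee_rot: [-2.217, -2.226, 0.0]
force: [-0.7, 0.6, -0.1]
width: 0.498
gripper_force: 0.0
```

```bash
python3 - <<'E'
from h import *
st()
P=K("wrist");im=save("wrist","w5");d=save("side","d5");s=save("scene","s5")
B=proj("wrist",[(.592,-.181,.034)],P)[0]
x0,y0=int(B[0])-70,max(int(B[1])-60,0);print(x0,y0)
f=lambda i,w,h:cv2.resize(i,(w,h),interpolation=2)
cv2.imwrite("pics/w5c.png",np.hstack([f(im[y0:y0+110,x0:x0+140],420,330),np.vstack([f(s[150:220,320:400],300,165),f(d[180:250,195:295],300,165)])])[:,:,::-1])
E
```

```text
23.72 [ 0.5893 -0.2602  0.2392] x [-0.0042  1.     -0.    ] z [-0.0001 -0.     -1.    ] 0.4984995803193341 0.0
253 55
```

View pics/w5c.png

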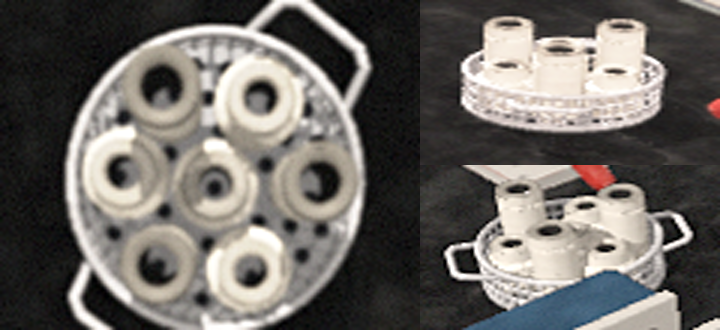

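The last picture shows the three sleeves upright at (160,88), (315,178) and (160,262) in the crop. The four bosses stand between them, and the gripper is clear.

```bash
python3 -c "
from cell import *
print(sign_off())"
```

```text
the job is handed in; nothing more can be done
None
```

I handed the job in at about 24 s on the robot's clock. In the last pictures all three sleeves stand upright in the basket round the middle boss, with the bosses upright between them and the gripper clear. The hand-in returned no verdict.

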